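Clear the saucer and spring the spice lid

TASK

The saucer standing on the spring lid of the chopping board is in the way. Without picking it up, push it with your fingertips off the lid onto the free part of the board, until it stands wholly clear of the lid. Then press the lid down at its front edge until the touch catch lets go, and let go so that it springs up ajar; do not disturb the other saucer, the grinder or the pot.

Things in the scene. Friction and masses are not known exactly. Their poses are not given: they have to be found in the camera images.
- station: Fixed thick wooden chopping board, 300 (x) x 500 (y) x 60 mm high, on the counter. Origin at the centre of its underside; x points away from the robot, y along its length to the left, z up. A square spring lid lies in it, centred at x 0, y +140 mm; the rest (y -250 to +62 mm) is plain board; the other saucer and the grinder stand on its right end (beyond y -120 mm).
- lid_opening (a point): Centre of the lid's square opening (158 x 158 mm) in the board, at the height of the board's top (60 mm); fixed to the board, axes as the board's. It does not move with the lid.
- lid (a joint): Angle (rad) of the wooden lid, 150 x 150 x 10 mm, no handle; hinge along y at its far (+x) edge. 0 = shut on the touch catch, top 1 mm above the board; negative = pressed in (stop -0.062); positive = front edge up. A spring lifts it (2 N at the front). Pressing the front edge in 5 to 6 mm (4 N, briefly more; hard stop at 9 mm) trips the catch for good; let go and it rises to about 0.4 in 1 s.
- lid_press (a point): Place to press: on the lid's top, 17 mm in from the middle of its free (front, -x) edge; it moves with the lid. First touch can jolt by 6 N before the lid has sunk: press by depth, or to 12 N or more.
- saucer: The loose white ceramic saucer that stands on the lid at the start: round, 110 mm across the rim, 20 mm high, narrower at the foot, about 0.16 kg, slides when pushed at its rim. Origin at the centre of its underside, z up.
- other_saucer: A second, same saucer on the free part of the board, to be left alone. Origin at the centre of its underside.
- grinder: Loose blue ceramic saffron grinder with brass lid and a crank (arm of 36 mm along its own x) on top, 56 mm wide, 92 mm high, to be left alone. Origin at the centre of its underside.
- pot: Loose steel pot with a copper bottom, 160 mm wide (208 mm over its two handles), 100 mm high, on the counter to the right of the board, to be left alone. Origin at the centre of its underside.
Things that resemble listed ones, but are neither listed nor needed, are in the scene too. What is shaped like the saucer but turquoise is not meant.

How it is judged:
On the way, in this order (a step that is already met when the one before it is completed fails the run):
1. the saucer stands on the board, wholly clear of the lid, while the lid is still shut ((y of saucer in the frame of lid_opening below -0.13 m or x of saucer in the frame of lid_opening below -0.13 m or x of saucer in the frame of lid_opening above 0.13 m or (y of saucer in the frame of lid_opening below -0.116 m and (x of saucer in the frame of lid_opening below -0.116 m or x of saucer in the frame of lid_opening above 0.116 m))) and z of saucer in the frame of lid_opening above -0.005 m and angle between saucer's own z axis and vertical below 0.1 rad and value of joint lid below 0.05 rad), for 0.1 s.
2. the catch has let go and the lid has sprung ajar (value of joint lid above 0.3 rad), for 0.2 s.
At the end, for the whole second after the job is handed in: Lid ajar (over 0.3 rad); saucer flat and at rest on the board (height within 5 mm, tilt under 0.1 rad), its centre over 130 mm from the lid opening's centre along the board's -y or x (or over 116 mm along both); other saucer, grinder and pot within 20 mm of their start (value of joint lid above 0.3 rad and (y of saucer in the frame of lid_opening below -0.13 m or x of saucer in the frame of lid_opening below -0.13 m or x of saucer in the frame of lid_opening above 0.13 m or (y of saucer in the frame of lid_opening below -0.116 m and (x of saucer in the frame of lid_opening below -0.116 m or x of saucer in the frame of lid_opening above 0.116 m))) and z of saucer in the frame of lid_opening between -0.005 and 0.005 m and angle between saucer's own z axis and vertical below 0.1 rad and linear speed of saucer below 0.02 m/s and distance of each of other_saucer, grinder, pot from where it was at the start of the episode below 0.02 m); the robot touches nothing.
It fails at once if the saucer is lifted or tipped (z of saucer in the frame of lid_opening above 0.015 m or angle between saucer's own z axis and vertical above 0.35 rad).
It fails at once if the saucer is pushed off the board (z of saucer in the frame of lid_opening below -0.02 m).
It fails at once if the lid springs up while the saucer is still on it (value of joint lid above 0.1 rad and y of saucer in the frame of lid_opening above -0.11 m and x of saucer in the frame of lid_opening between -0.11 and 0.11 m).
It fails at once if the other saucer, the grinder or the pot is disturbed (distance of any of other_saucer, grinder, pot from where it was at the start of the episode above 0.02 m or angle between any of other_saucer, grinder, pot's own z axis and vertical above 0.3 rad).
It also fails if it takes over 51 s, if anything falls off the work surface, if the arm or the gripper's body presses on something with over 40 N, if the wrist force passes 120 N, or if a joint passes its speed limit or range.

ROBOT

A 7-joint arm with a two-finger parallel gripper is mounted at the origin on the work surface. World frame = base frame: x ahead of the robot, y to its left, z up, the work surface at z = 0. Lengths are in m, angles in rad, forces in N, time in s.
With the tool pointing down it reaches from about 0.4 to 0.85 m from the base axis. Payload 4.4 kg.
Tool frame: the origin (TCP) lies where the fingers leave the gripper's body, on its centre line; the fingertips stand 97 mm ahead of it and the grasp point (between the pads) lies ahead of it (grip_depth is the z of the grasp point in the tool frame, in m); z points along the fingers, y is the direction in which the jaws open and shut (so a half turn about z gives the same grasp; the last joint's range is limited). The gripper opens to 94 mm and grips with 3 to 60 N. Pads are 16 mm wide; open, the fingers measure 119 mm over their backs; the gripper's body (75 mm by 177 mm) begins 78 mm behind the grasp point.
Start: joints at [1.1, 0.628, 0.038, 1.517, -0.027, 0.996, -0.02], TCP at [0.256, -0.597, 0.303] pointing down, gripper open.
Joint ranges: [-3.06, 3.06], [-0.37, 2.12], [-1.25, 1.32], [0.18, 2.47], [-1.1, 4.24], [0.23, 1.98], [-2.94, 2.94]. Speed limits (rad/s): [2.57, 2.57, 3.14, 3.14, 3.14, 3.14, 3.14].

INTERFACE

Orientations are given as [roll, pitch, yaw] about the fixed x, y, z axes, in that order (R = Rz(yaw) Ry(pitch) Rx(roll)).
In Python, from station import observe, camera, finish_job, grip_depth gives the robot as it stands.
- The arm moves only by the tool play_rows, never from a script. Its argument "commands" is a list of rows, each an object of numbers: "grip": the finger opening in mm, from 0 to 94; "tx", "ty", "tz": the shift along the world's x, y, z in mm; "wx", "wy", "wz": the turn, a rotation vector about the world's x, y, z in degrees. In form: [{"grip": .., "tx": .., "ty": .., "tz": .., "wx": .., "wy": .., "wz": ..}, ...]. A call has 1 to 8 rows; each row is the pose to reach, as a shift and turn from the pose measured when the call began; what a row does not reach only later rows make up. A row lasts 1/8 s, in which the tool goes at most 62.5 mm and 10.7 degrees, less where a joint would pass 70% of its speed; a pose out of reach is approached as far as the arm can. A call with a gripper value outside its range is refused whole. The fingers move at their own pace and stop on an object; "force" is the grip in N (left out, the last holds). Time passes only in rows, so rows that repeat a pose let the fingers close. It gives the time, the measured TCP pose, the force and the opening at its end, in the units of the state.
- observe(): the state, without advancing time (a new reading comes with each control period).
- camera(name): name is "scene" or "side" or "wrist"; returns a dict with "frame" (400x640x3 uint8, red, green, blue), "z_map" (400x640 float32, m along the optical axis (not along the pixel's ray), 0 where there is no reading), "fx", "fy", "cx", "cy" (pixels), "dist_coeffs" ([k1, k2, p1, p2, k3] as OpenCV has them; the pictures are not rectified), "world_to_cam" (4x4, takes a point from world to camera coordinates). Camera axes: x right, y down, z forward; pixel columns grow to the right and rows downward; lengths in m; the calibration is good to about 2 mm. A picture is of the moment at which its call begins.
- finish_job(): hands the job in, once; it reports no verdict.
The state is a dict: "clock": time; "joints": joint angles; "qd": joint speeds; "tau": joint torques, N m; "tcp_pos": TCP position; "orientation": TCP orientation; "contact_force": force on the tool from outside, world axes, zero at the start; "torque": the same for the moment, N m; "width": finger opening in m.
Only numpy, scipy, OpenCV 4.12 (cv2) and the standard library are available. Lean on these libraries where they do the work, as an engineer would, in place of code of your own. Each camera call takes 0.05 s, during which the arm holds its last target. There are 200 camera calls.

## Working session

There is one attempt and no reset: what is moved stays moved. The work goes in short steps, Python scripts to look and compute and a tool call to move; the robot and the scene stay as the last step left them, time stands still between calls to the robot, and variables do not carry over. Pictures are saved under pics/ and viewed, about 8 in all and at most 12, crops included, and the job is handed in when it is done.

Besides the shell and the picture viewer there is one more tool, called after "Call:" as name([rows], argument=value, ...), one row to a line, values as JSON. play_rows: Moves the arm, as the interface text tells. Its arguments: {"type":"object","properties":{"commands":{"type":"array"},"force":{"type":"number"}},"required":["commands"]}

```bash
mkdir -p pics; cat > h.py <<'E'
import numpy as np, cv2
from station import observe, camera, finish_job, grip_depth
def K(c): return np.array([[c['fx'],0,c['cx']],[0,c['fy'],c['cy']],[0,0,1.]])
def world(c,px,z=None):
    """pixel list -> world via depth map (z None) or on plane z"""
    px=np.array(px,float).reshape(-1,2)
    n=cv2.undistortPoints(px[:,None],K(c),np.array(c['dist_coeffs'],float))[:,0]
    T=np.linalg.inv(c['world_to_cam']); r=np.c_[n,np.ones(len(n))]
    if z is None:
        d=c['z_map'][px[:,1].round().astype(int),px[:,0].round().astype(int)]
        return (r*d[:,None])@T[:3,:3].T+T[:3,3]
    r=r@T[:3,:3].T
    return T[:3,3]+r*((z-T[2,3])/r[:,2])[:,None]
def save(c,name,box=None,s=1):
    f=c['frame'][:,:,::-1]
    if box: f=f[box[1]:box[3],box[0]:box[2]]
    cv2.imwrite('pics/'+name,cv2.resize(f,None,fx=s,fy=s,interpolation=cv2.INTER_CUBIC))
E
python3 - <<'E'
from h import *
import pickle
print(observe(),grip_depth)
C={n:camera(n) for n in('scene','side')}
pickle.dump(C,open('c0.pkl','wb'))
for n in C: save(C[n],n+'0.png')
E
```

```text
{'clock': 0.0, 'joints': array([ 1.10021529,  0.6293269 ,  0.03844969,  1.51832798, -0.02699288,
        0.99630118, -0.02001338]), 'qd': array([-0.00031358, -0.00016679,  0.00050321,  0.00086361,  0.0010921 ,
        0.00260402, -0.00011556]), 'tau': array([-6.76492709e-04, -5.49741483e+01,  1.14338916e+00, -1.86635274e+01,
       -5.20734536e-02,  2.35088950e-02,  1.53448091e-04]), 'tcp_pos': array([ 0.25581993, -0.59703023,  0.30177936]), 'orientation': array([-3.13974775e+00,  3.30931621e-05,  4.04766207e-01]), 'contact_force': array([ 0.01674205, -0.56022944, -0.07351702]), 'torque': array([-0.01898245, -0.03296971, -0.02801707]), 'width': 0.09412384420152421} 0.0784
```

View pics/scene0.png

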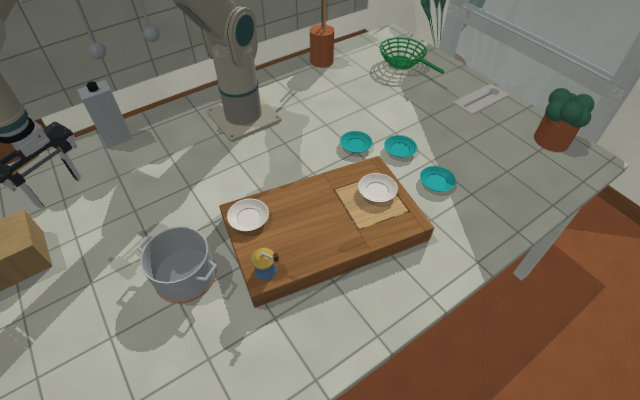

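View pics/side0.png

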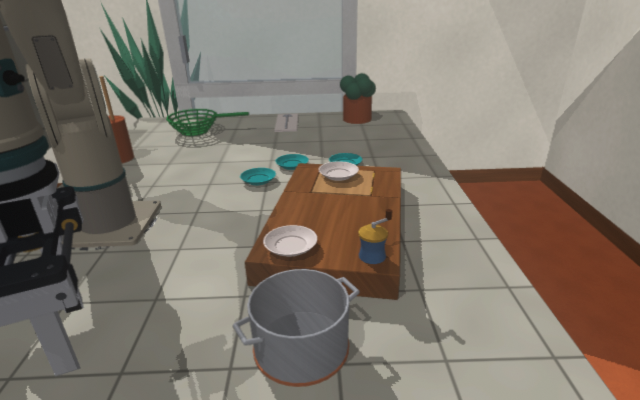

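Scene view: white saucers at (378,187) on the light lid and at (248,215) on the right end. Turquoise ones at (356,142), (401,147) and (438,179) are not meant. The grinder is at (264,262) and the pot at (178,262). The saucer meant is the white one on the lid at (378,187). I'll confirm this in a crop and measure.

```bash
python3 - <<'E'
from h import *
import pickle
C=pickle.load(open('c0.pkl','rb'))
save(C['scene'],'crop1.png',(210,145,440,310),3.4)
for n,boxes in (('scene',dict(s=(352,168,402,208),o=(222,196,275,236),pot=(130,220,225,305),gr=(248,245,282,282))),('side',dict(s=(316,160,362,184),o=(260,224,320,260)))):
    c=C[n]
    for k,(a,b,e,d) in boxes.items():
        u,v=np.meshgrid(np.arange(a,e),np.arange(b,d)); P=world(c,np.c_[u.ravel(),v.ravel()])
        hsv=cv2.cvtColor(c['frame'],cv2.COLOR_RGB2HSV)[b:d,a:e].reshape(-1,3)
        m=P[:,2]>.064 if k in 'so' else P[:,2]>.02
        if k in 'so': m&=(hsv[:,1]<70)
        Q=P[m]; 
        (cx,cy),r=cv2.minEnclosingCircle(Q[:,:2].astype(np.float32))
        print(n,k,m.sum(),'c',round(cx,4),round(cy,4),'r',round(r,4),'z',np.percentile(Q[:,2],[2,50,98]).round(4))
c=C['side'];print('board z',world(c,[[330,220],[300,215],[340,190]]).round(4).tolist())
c=C['scene'];print(world(c,[[300,220],[350,235],[385,215]]).round(4).tolist())
E
```

```text
scene s 749 c 0.8314 -0.1376 r 0.402 z [0.0643 0.071  0.0809]
scene o 793 c 0.7622 -0.3236 r 0.3592 z [0.0642 0.0707 0.0794]
scene pot 2866 c 0.7522 -0.4412 r 0.3523 z [0.0219 0.0702 0.1002]
scene gr 1258 c 0.8266 -0.3474 r 0.2906 z [0.0556 0.0657 0.1489]
side s 471 c 0.5551 -0.3879 r 0.5604 z [0.0642 0.0717 0.0793]
side o 935 c 0.4986 -0.5577 r 0.3909 z [0.0643 0.0713 0.079 ]
board z [[0.5608, -0.1227, 0.0589], [0.4925, -0.0918, 0.0568], [0.5938, 0.0263, 0.0588]]
[[0.5577, -0.1143, 0.0594], [1.1043, -0.4327, 0.8806], [0.6712, 0.0823, 0.057]]
```

View pics/crop1.png

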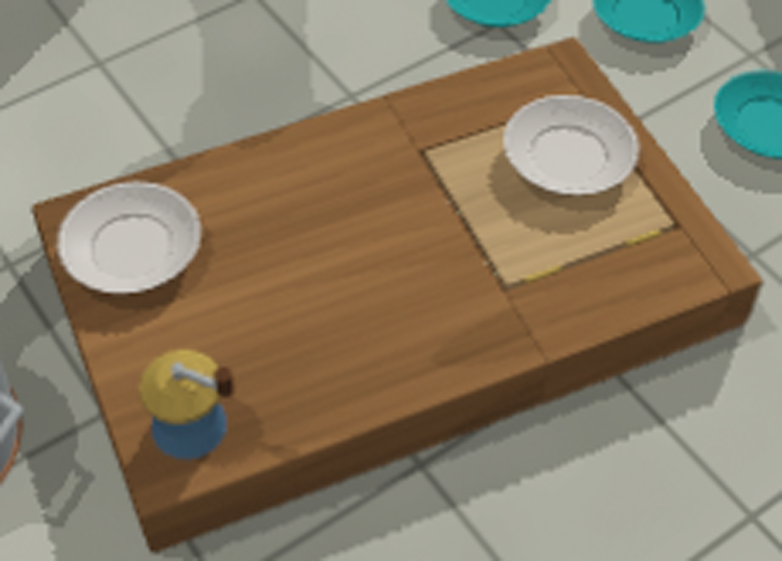

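The crop confirms it: white saucer at crop (571,145), on the light lid whose brass hinges are on the far edge. Next I'll fit the board pose and the object centres.

```bash
cat >> h.py <<'E'
def circ(c,box,zlo=.074,zhi=.086,rim=.055):
    a,b,e,d=box; u,v=np.meshgrid(np.arange(a,e),np.arange(b,d)); P=world(c,np.c_[u.ravel(),v.ravel()])
    hsv=cv2.cvtColor(c['frame'],cv2.COLOR_RGB2HSV)[b:d,a:e].reshape(-1,3)
    Q=P[(P[:,2]>zlo)&(P[:,2]<zhi)&(hsv[:,1]<70)]
    med=np.median(Q[:,:2],0); Q=Q[np.hypot(*(Q[:,:2]-med).T)<.075]
    from scipy.optimize import least_squares
    s=least_squares(lambda p:np.hypot(Q[:,0]-p[0],Q[:,1]-p[1])-p[2],[*med,.05],loss='soft_l1',f_scale=.003)
    return s.x.round(4),len(Q)
E
python3 - <<'E'
from h import *
import pickle
from scipy.optimize import least_squares
C=pickle.load(open('c0.pkl','rb'))
c=C['scene']
o=lambda x,y:[210+x/3.4,145+y/3.4]
W=world(c,[o(35,207),o(573,39),o(760,283),o(148,519),o(425,150),o(507,284),o(675,228)],.06)[:,:2]
M=np.array([[-.15,-.25],[-.15,.25],[.15,.25],[.15,-.25],[-.079,.061],[.079,.061],[.079,.219]])
def f(p):
    R=np.array([[np.cos(p[2]),-np.sin(p[2])],[np.sin(p[2]),np.cos(p[2])]])
    return (M@R.T+p[:2]-W)
s=least_squares(lambda p:f(p).ravel(),[.6,-.1,0]);print('board',s.x,(f(s.x)*1000).round(1).tolist())
p=s.x;R=np.array([[np.cos(p[2]),-np.sin(p[2])],[np.sin(p[2]),np.cos(p[2])]])
print('lid ctr',R@[0,.14]+p[:2],'press',R@[-.058,.14]+p[:2])
for n,b in (('scene',(350,166,404,210)),('side',(314,158,364,186)),('scene',(222,196,275,236)),('side',(260,224,320,260))):
    r=circ(C[n],b);print(n,*r,'in board',R.T@(r[0][:2]-p[:2]))
for n,b in (('scene',(248,245,282,282)),('scene',(130,220,225,305))):
    a,q,e,d=b;u,v=np.meshgrid(np.arange(a,e),np.arange(q,d));P=world(C[n],np.c_[u.ravel(),v.ravel()])
    lo,hi=((.12,.16) if a==248 else (.09,.11));P=P[(P[:,2]>lo)&(P[:,2]<hi)];P=P[:,:2];print(np.median(P,0),P.min(0),P.max(0), 'in board',R.T@(np.median(P,0)-p[:2]))
E
```

```text
board [ 0.58515807 -0.0542671  -0.19397474] [[-4.3, -3.8], [-3.7, 6.9], [2.1, 6.3], [-0.9, -5.2], [-2.9, -4.9], [6.0, -5.6], [3.6, 6.3]]
lid ctr [0.61214455 0.08310731] press [0.55523229 0.09428743]
scene [0.5955 0.1157 0.0508] 237 in board [-0.02261498  0.16877303]
side [0.5959 0.1157 0.051 ] 165 in board [-0.02222248  0.16885013]
scene [ 0.4763 -0.2233  0.051 ] 237 in board [-0.07423364 -0.18684637]
side [ 0.4757 -0.2245  0.0512] 327 in board [-0.07459107 -0.18813952]
[ 0.64452099 -0.26254406] [ 0.61739994 -0.28607807] [ 0.67447149 -0.23972729] in board [ 0.09839722 -0.19292806]
[ 0.49469793 -0.43466087] [ 0.41466034 -0.51040882] [ 0.57715465 -0.35134049] in board [-0.01543869 -0.39069694]
```

Call:
play_rows([
  {"grip": 50,"tx": 20,"ty": 45,"tz": 0,"wz": 4},
  {"grip": 50,"tx": 42,"ty": 95,"tz": 0,"wz": 8},
  {"grip": 50,"tx": 65,"ty": 145,"tz": 0,"wz": 12},
  {"grip": 50,"tx": 88,"ty": 195,"tz": 0,"wz": 16},
  {"grip": 50,"tx": 110,"ty": 245,"tz": 0,"wz": 20},
  {"grip": 50,"tx": 132,"ty": 295,"tz": 0,"wz": 24},
  {"grip": 50,"tx": 155,"ty": 345,"tz": 0,"wz": 28},
  {"grip": 50,"tx": 177,"ty": 393,"tz": 0,"wz": 32},
])

```text
$.commands[0]: bad value
```

Call:
play_rows([
  {"grip": 50,"tx": 20,"ty": 45,"tz": 0,"wx": 0,"wy": 0,"wz": 4},
  {"grip": 50,"tx": 42,"ty": 95,"tz": 0,"wx": 0,"wy": 0,"wz": 8},
  {"grip": 50,"tx": 65,"ty": 145,"tz": 0,"wx": 0,"wy": 0,"wz": 12},
  {"grip": 50,"tx": 88,"ty": 195,"tz": 0,"wx": 0,"wy": 0,"wz": 16},
  {"grip": 50,"tx": 110,"ty": 245,"tz": 0,"wx": 0,"wy": 0,"wz": 20},
  {"grip": 50,"tx": 132,"ty": 295,"tz": 0,"wx": 0,"wy": 0,"wz": 24},
  {"grip": 50,"tx": 155,"ty": 345,"tz": 0,"wx": 0,"wy": 0,"wz": 28},
  {"grip": 50,"tx": 177,"ty": 393,"tz": 0,"wx": 0,"wy": 0,"wz": 32},
])

```text
clock: 1.1
tcp_pos: [0.4333, -0.2023, 0.3018]
orientation: [-3.14, -0.0, 0.966]
contact_force: [0.6, -0.0, -0.1]
width: 0.0502
```

Call:
play_rows([
  {"grip": 50,"tx": 22,"ty": 50,"tz": 0,"wx": 0,"wy": 0,"wz": 3},
  {"grip": 50,"tx": 45,"ty": 100,"tz": 0,"wx": 0,"wy": 0,"wz": 6},
  {"grip": 50,"tx": 67,"ty": 150,"tz": 0,"wx": 0,"wy": 0,"wz": 9},
  {"grip": 50,"tx": 90,"ty": 200,"tz": 0,"wx": 0,"wy": 0,"wz": 12},
  {"grip": 50,"tx": 112,"ty": 250,"tz": 0,"wx": 0,"wy": 0,"wz": 15},
  {"grip": 50,"tx": 135,"ty": 300,"tz": 0,"wx": 0,"wy": 0,"wz": 18},
  {"grip": 50,"tx": 157,"ty": 350,"tz": 0,"wx": 0,"wy": 0,"wz": 21},
  {"grip": 50,"tx": 177,"ty": 392,"tz": 0,"wx": 0,"wy": 0,"wz": 23.6},
])

```text
clock: 2.1
tcp_pos: [0.6105, 0.1919, 0.3014]
orientation: [-3.139, -0.0, 1.38]
contact_force: [0.2, -0.1, -0.4]
width: 0.0497
```

```bash
python3 - <<'E'
from h import *
c=camera('wrist'); save(c,'w1.png'); s=observe(); print(s['tcp_pos'],s['orientation'],s['contact_force'])
print(circ(c,(0,0,640,400)))
E
```

```text
[0.61173016 0.19920592 0.30127308] [-3.14023484 -0.00739154  1.38751686] [2.61513511 5.65227147 0.98054897]
(array([0.5957, 0.1189, 0.0469]), 1548)
```

View pics/w1.png

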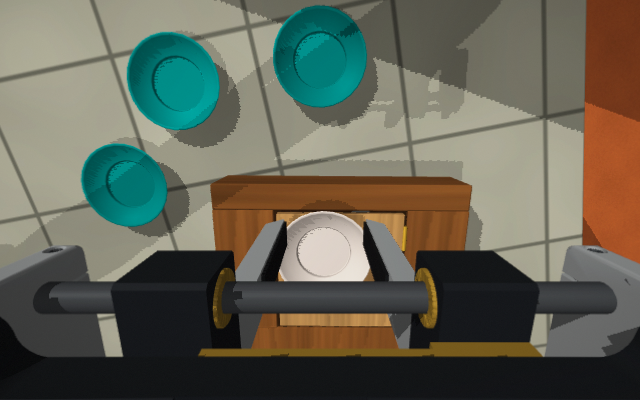

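Wrist view: the saucer (322,250) lies in line between the two fingers. The turquoise saucers (172,80), (320,55) and (124,185) are on the counter, outside the path. Descending behind it.

Call:
play_rows([
  {"grip": 50,"tx": 0,"ty": -5,"tz": -30,"wx": 0,"wy": 0,"wz": 0},
  {"grip": 50,"tx": -1,"ty": -5,"tz": -60,"wx": 0,"wy": 0,"wz": 0},
  {"grip": 50,"tx": -1,"ty": -5,"tz": -85,"wx": 0,"wy": 0,"wz": 0},
  {"grip": 50,"tx": -1,"ty": -5,"tz": -105,"wx": 0,"wy": 0,"wz": 0},
  {"grip": 50,"tx": -1,"ty": -5,"tz": -115,"wx": 0,"wy": 0,"wz": 0},
  {"grip": 50,"tx": -1,"ty": -5,"tz": -120,"wx": 0,"wy": 0,"wz": 0},
  {"grip": 50,"tx": -1,"ty": -5,"tz": -120,"wx": 0,"wy": 0,"wz": 0},
])

```text
clock: 3.02
tcp_pos: [0.6109, 0.1942, 0.1815]
orientation: [-3.141, -0.008, 1.387]
contact_force: [1.2, 0.0, -0.5]
width: 0.05
```

Call:
play_rows([
  {"grip": 50,"tx": 0,"ty": -2,"tz": -6,"wx": 0,"wy": 0,"wz": -0.5},
  {"grip": 50,"tx": 0,"ty": -2,"tz": -11,"wx": 0,"wy": 0,"wz": -0.5},
  {"grip": 50,"tx": 0,"ty": -2,"tz": -16,"wx": 0,"wy": 0,"wz": -0.5},
  {"grip": 50,"tx": 0,"ty": -2,"tz": -16,"wx": 0,"wy": 0,"wz": -0.5},
])

```text
clock: 3.52
tcp_pos: [0.6106, 0.1921, 0.165]
orientation: [-3.14, -0.007, 1.379]
contact_force: [0.7, -0.4, -0.3]
width: 0.05
```

```bash
python3 - <<'E'
from h import *
s=observe(); print(s['tcp_pos'],s['orientation'],s['contact_force'])
c=camera('scene'); print(circ(c,(350,166,404,210))); save(c,'s2.png',(320,120,450,240),5)
E
```

```text
[0.61056877 0.19213687 0.16495828] [-3.13968303 -0.00708297  1.37878329] [ 0.69319869 -0.42158708 -0.26146559]
(array([0.595 , 0.1171, 0.0505]), 258)
```

View pics/s2.png

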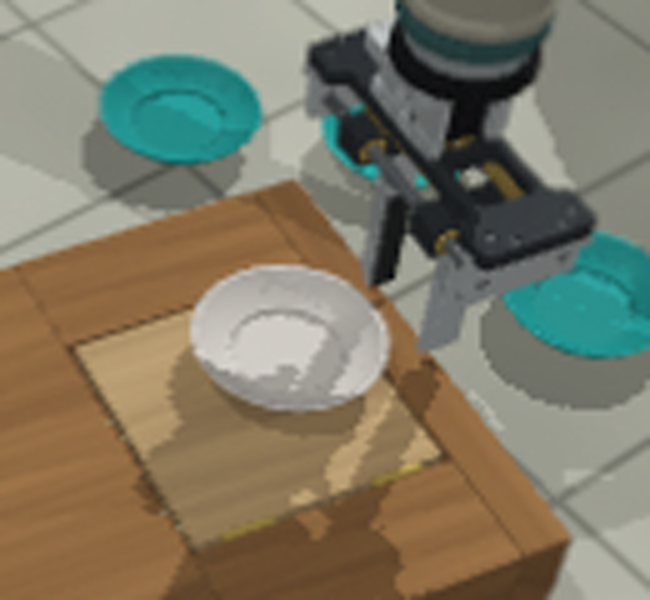

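The picture shows both fingertips standing behind the saucer's left rim at (385,270) and (435,340), clear of it. Pushing along the board's -y.

Call:
play_rows([
  {"grip": 50,"tx": -2,"ty": -9,"tz": 0,"wx": 0,"wy": 0,"wz": 0},
  {"grip": 50,"tx": -3,"ty": -17,"tz": 0,"wx": 0,"wy": 0,"wz": 0},
  {"grip": 50,"tx": -5,"ty": -26,"tz": 0,"wx": 0,"wy": 0,"wz": 0},
  {"grip": 50,"tx": -7,"ty": -35,"tz": 0,"wx": 0,"wy": 0,"wz": 0},
  {"grip": 50,"tx": -9,"ty": -44,"tz": 0,"wx": 0,"wy": 0,"wz": 0},
  {"grip": 50,"tx": -10,"ty": -53,"tz": 0,"wx": 0,"wy": 0,"wz": 0},
  {"grip": 50,"tx": -12,"ty": -62,"tz": 0,"wx": 0,"wy": 0,"wz": 0},
  {"grip": 50,"tx": -14,"ty": -70,"tz": 0,"wx": 0,"wy": 0,"wz": 0},
])

```text
clock: 4.58
tcp_pos: [0.5967, 0.1216, 0.1653]
orientation: [-3.14, -0.007, 1.379]
contact_force: [-0.9, 0.6, -0.1]
width: 0.05
```

```bash
python3 - <<'E'
from h import *
c=camera('scene'); print(circ(c,(300,160,404,225)))
c=camera('side'); print(circ(c,(290,158,370,220))); print(observe()['tcp_pos'],observe()['contact_force'])
E
```

```text
(array([0.5873, 0.0659, 0.051 ]), 277)
(array([0.5872, 0.0644, 0.0506]), 172)
[0.59654249 0.12064605 0.16518158] [0.51578137 0.26673679 0.90750007]
```

Call:
play_rows([
  {"grip": 50,"tx": -2,"ty": -9,"tz": 0,"wx": 0,"wy": 0,"wz": 0},
  {"grip": 50,"tx": -3,"ty": -17,"tz": 0,"wx": 0,"wy": 0,"wz": 0},
  {"grip": 50,"tx": -5,"ty": -26,"tz": 0,"wx": 0,"wy": 0,"wz": 0},
  {"grip": 50,"tx": -7,"ty": -35,"tz": 0,"wx": 0,"wy": 0,"wz": 0},
  {"grip": 50,"tx": -9,"ty": -44,"tz": 0,"wx": 0,"wy": 0,"wz": 0},
  {"grip": 50,"tx": -10,"ty": -53,"tz": 0,"wx": 0,"wy": 0,"wz": 0},
  {"grip": 50,"tx": -12,"ty": -62,"tz": 0,"wx": 0,"wy": 0,"wz": 0},
  {"grip": 50,"tx": -14,"ty": -70,"tz": 0,"wx": 0,"wy": 0,"wz": 0},
])

```text
clock: 5.68
tcp_pos: [0.5823, 0.0498, 0.1651]
orientation: [-3.14, -0.006, 1.377]
contact_force: [0.1, -0.3, -0.8]
width: 0.0497
```

Call:
play_rows([
  {"grip": 50,"tx": -2,"ty": -9,"tz": 0,"wx": 0,"wy": 0,"wz": 0},
  {"grip": 50,"tx": -3,"ty": -17,"tz": 0,"wx": 0,"wy": 0,"wz": 0},
  {"grip": 50,"tx": -5,"ty": -26,"tz": 0,"wx": 0,"wy": 0,"wz": 0},
  {"grip": 50,"tx": -7,"ty": -35,"tz": 0,"wx": 0,"wy": 0,"wz": 0},
  {"grip": 50,"tx": -9,"ty": -44,"tz": 0,"wx": 0,"wy": 0,"wz": 0},
  {"grip": 50,"tx": -10,"ty": -53,"tz": 0,"wx": 0,"wy": 0,"wz": 0},
  {"grip": 50,"tx": -12,"ty": -60,"tz": 0,"wx": 0,"wy": 0,"wz": 0},
  {"grip": 50,"tx": -13,"ty": -65,"tz": 0,"wx": 0,"wy": 0,"wz": 0},
])

```text
clock: 6.68
tcp_pos: [0.5692, -0.0157, 0.1651]
orientation: [-3.14, -0.006, 1.377]
contact_force: [-0.0, 1.4, -0.1]
width: 0.05
```

Call:
play_rows([
  {"grip": 50,"tx": 2,"ty": 10,"tz": 0,"wx": 0,"wy": 0,"wz": 0},
  {"grip": 50,"tx": 5,"ty": 25,"tz": 5,"wx": 0,"wy": 0,"wz": 0},
  {"grip": 40,"tx": 8,"ty": 45,"tz": 40,"wx": 0,"wy": 0,"wz": 0},
  {"grip": 20,"tx": 8,"ty": 70,"tz": 80,"wx": 0,"wy": 0,"wz": 0},
  {"grip": 0,"tx": 8,"ty": 90,"tz": 90,"wx": 0,"wy": 0,"wz": 0},
  {"grip": 0,"tx": 8,"ty": 100,"tz": 90,"wx": 0,"wy": 0,"wz": 0},
  {"grip": 0,"tx": 8,"ty": 100,"tz": 90,"wx": 0,"wy": 0,"wz": 0},
  {"grip": 0,"tx": 8,"ty": 100,"tz": 90,"wx": 0,"wy": 0,"wz": 0},
])

```text
clock: 7.68
tcp_pos: [0.5766, 0.0832, 0.2537]
orientation: [-3.137, -0.004, 1.376]
contact_force: [0.6, -0.3, -0.7]
width: 0.0004
```

```bash
python3 - <<'E'
from h import *
c=camera('scene'); print(circ(c,(278,160,360,240))); save(c,'s3.png',(210,120,440,310),3.4)
c=camera('side'); print(circ(c,(290,158,370,230))); s=observe(); print(s['tcp_pos'],s['contact_force'],s['orientation'],s['width'],s['clock'])
E
```

```text
(array([ 0.5588, -0.0734,  0.0509]), 243)
(array([ 0.5592, -0.073 ,  0.0516]), 209)
[0.5768948  0.08308552 0.25411323] [-0.13776644 -0.65772513 -0.3152625 ] [-3.13792335 -0.00460725  1.37519664] 0.00024864438884861055 7.775
```

View pics/s3.png

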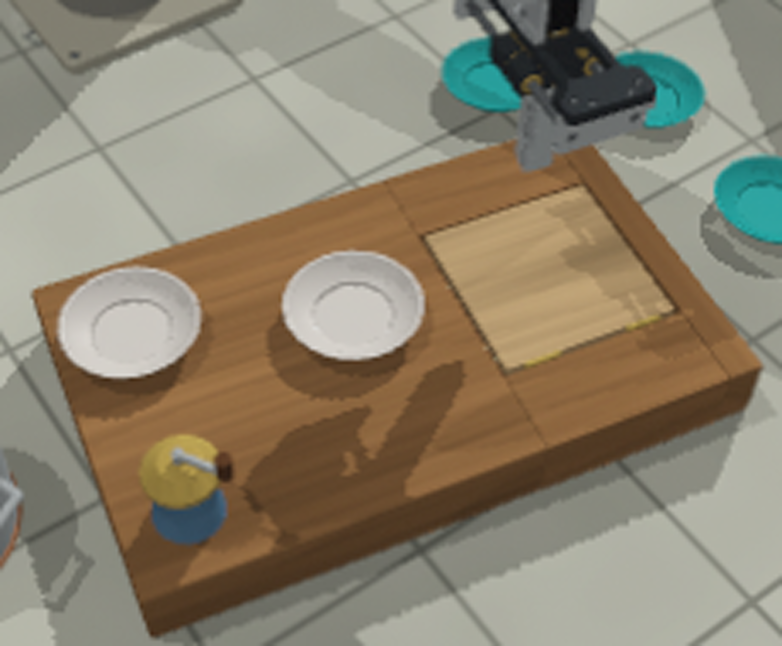

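Saucer at crop (352,305), wholly clear of the lid and about 0.164 m from the opening's centre along -y. Lid shut, with its corners at (425,237), (583,184), (677,312) and (504,371). Computing the press point from these.

```bash
python3 - <<'E'
from h import *
c=camera('scene');o=lambda x,y:[210+x/3.4,120+y/3.4]
A=world(c,[o(425,237),o(583,184),o(677,312),o(504,371)],.061)[:,:2]
m=A[:2].mean(0);f=A[2:].mean(0);u=(f-m)/np.linalg.norm(f-m)
print(A.round(4).tolist(),'len',np.linalg.norm(f-m),np.linalg.norm(A[1]-A[0]),'ctr',A.mean(0),'press',m+.017*u,'ctr-58u',A.mean(0)-.058*u)
print(world(c,[o(500,250),o(550,260),o(520,300)]).round(4).tolist(),(observe()['tcp_pos']*1000).round(1))
E
```

```text
[[0.5248, 0.0238], [0.5525, 0.1709], [0.7019, 0.1404], [0.6691, -0.0076]] len 0.15011059156207787 0.14969050290026908 ctr [0.61208485 0.0818886 ] press [0.5552788  0.09386737] ctr-58u [0.55533291 0.09385597]
[[0.5722, 0.0649, 0.0626], [0.6016, 0.0938, 0.059], [0.6195, 0.0483, 0.0573]] [577.   83.2 254.3]
```

Call:
play_rows([
  {"grip": 0,"tx": -11,"ty": 6,"tz": -20,"wx": 0,"wy": 0,"wz": 0},
  {"grip": 0,"tx": -21,"ty": 11,"tz": -45,"wx": 0,"wy": 0,"wz": 0},
  {"grip": 0,"tx": -21,"ty": 11,"tz": -65,"wx": 0,"wy": 0,"wz": 0},
  {"grip": 0,"tx": -21,"ty": 11,"tz": -80,"wx": 0,"wy": 0,"wz": 0},
  {"grip": 0,"tx": -21,"ty": 11,"tz": -86,"wx": 0,"wy": 0,"wz": 0},
  {"grip": 0,"tx": -21,"ty": 11,"tz": -86,"wx": 0,"wy": 0,"wz": 0},
  {"grip": 0,"tx": -21,"ty": 11,"tz": -86,"wx": 0,"wy": 0,"wz": 0},
])

```text
clock: 8.7
tcp_pos: [0.5564, 0.0943, 0.1689]
orientation: [-3.139, -0.005, 1.375]
contact_force: [0.4, 1.4, -0.1]
width: 0.0005
```

Call:
play_rows([
  {"grip": 0,"tx": -1,"ty": 0,"tz": -4,"wx": 0,"wy": 0,"wz": 0},
  {"grip": 0,"tx": -1,"ty": 0,"tz": -8,"wx": 0,"wy": 0,"wz": 0},
  {"grip": 0,"tx": -1,"ty": 0,"tz": -11,"wx": 0,"wy": 0,"wz": 0},
  {"grip": 0,"tx": -1,"ty": 0,"tz": -13,"wx": 0,"wy": 0,"wz": 0},
  {"grip": 0,"tx": -1,"ty": 0,"tz": -15,"wx": 0,"wy": 0,"wz": 0},
  {"grip": 0,"tx": -1,"ty": 0,"tz": -17,"wx": 0,"wy": 0,"wz": 0},
  {"grip": 0,"tx": -1,"ty": 0,"tz": -17,"wx": 0,"wy": 0,"wz": 0},
])

```text
clock: 9.57
tcp_pos: [0.5556, 0.0943, 0.1522]
orientation: [-3.14, -0.005, 1.375]
contact_force: [-1.0, -0.6, 4.8]
width: 0.0004
```

Call:
play_rows([
  {"grip": 0,"tx": 0,"ty": 0,"tz": -1,"wx": 0,"wy": 0,"wz": 0},
  {"grip": 0,"tx": 0,"ty": 0,"tz": -1.5,"wx": 0,"wy": 0,"wz": 0},
  {"grip": 0,"tx": 0,"ty": 0,"tz": -1.5,"wx": 0,"wy": 0,"wz": 0},
])

```text
clock: 9.95
tcp_pos: [0.5556, 0.0942, 0.151]
orientation: [-3.14, -0.005, 1.375]
contact_force: [-1.7, 0.2, 4.9]
width: 0.0005
```

Call:
play_rows([
  {"grip": 0,"tx": 0,"ty": 0,"tz": 20,"wx": 0,"wy": 0,"wz": 0},
  {"grip": 0,"tx": -5,"ty": 0,"tz": 60,"wx": 0,"wy": 0,"wz": 0},
  {"grip": 0,"tx": -15,"ty": 0,"tz": 110,"wx": 0,"wy": 0,"wz": 0},
  {"grip": 0,"tx": -30,"ty": 20,"tz": 140,"wx": 0,"wy": 0,"wz": 0},
  {"grip": 0,"tx": -50,"ty": 50,"tz": 150,"wx": 0,"wy": 0,"wz": 0},
  {"grip": 0,"tx": -60,"ty": 80,"tz": 150,"wx": 0,"wy": 0,"wz": 0},
  {"grip": 0,"tx": -60,"ty": 80,"tz": 150,"wx": 0,"wy": 0,"wz": 0},
  {"grip": 0,"tx": -60,"ty": 80,"tz": 150,"wx": 0,"wy": 0,"wz": 0},
])

```text
clock: 10.95
tcp_pos: [0.4959, 0.1732, 0.3007]
orientation: [-3.14, -0.004, 1.374]
contact_force: [1.0, -1.1, -0.2]
width: 0.0005
```

Call:
play_rows([
  {"grip": 0,"tx": 0,"ty": 0,"tz": 0,"wx": 0,"wy": 0,"wz": 0},
  {"grip": 0,"tx": 0,"ty": 0,"tz": 0,"wx": 0,"wy": 0,"wz": 0},
  {"grip": 0,"tx": 0,"ty": 0,"tz": 0,"wx": 0,"wy": 0,"wz": 0},
  {"grip": 0,"tx": 0,"ty": 0,"tz": 0,"wx": 0,"wy": 0,"wz": 0},
  {"grip": 0,"tx": 0,"ty": 0,"tz": 0,"wx": 0,"wy": 0,"wz": 0},
  {"grip": 0,"tx": 0,"ty": 0,"tz": 0,"wx": 0,"wy": 0,"wz": 0},
  {"grip": 0,"tx": 0,"ty": 0,"tz": 0,"wx": 0,"wy": 0,"wz": 0},
  {"grip": 0,"tx": 0,"ty": 0,"tz": 0,"wx": 0,"wy": 0,"wz": 0},
])

```text
clock: 11.95
tcp_pos: [0.4959, 0.1732, 0.3007]
orientation: [-3.14, -0.004, 1.374]
contact_force: [-0.2, -0.5, 0.1]
width: 0.0005
```

```bash
python3 - <<'E'
from h import *
c=camera('scene'); print(circ(c,(278,160,350,240)),circ(c,(222,196,275,236))); save(c,'s4.png',(130,110,440,310),2.5)
d=camera('side'); print(circ(d,(290,158,370,230)))
# lid angle: plane fit over points within lid footprint
a,b,e,f=(310,150,430,240);u,v=np.meshgrid(np.arange(a,e),np.arange(b,f));P=world(c,np.c_[u.ravel(),v.ravel()])
t=-.194;q=(P[:,:2]-[.6121,.0820])@np.array([[np.cos(t),-np.sin(t)],[np.sin(t),np.cos(t)]])
m=(abs(q[:,0])<.06)&(abs(q[:,1])<.06)&(P[:,2]>.055)&(P[:,2]<.15)
print('lid slope',np.polyfit(q[m,0],P[m,2],1),m.sum()); print(observe()['contact_force'],observe()['clock'])
E
```

```text
(array([ 0.5589, -0.0736,  0.0511]), 231) (array([ 0.4767, -0.2234,  0.051 ]), 235)
(array([ 0.5594, -0.0733,  0.0515]), 223)
lid slope [-0.40560671  0.08737569] 1934
[ 0.25047734  0.66242576 -0.18497253] 12.05
```

View pics/s4.png

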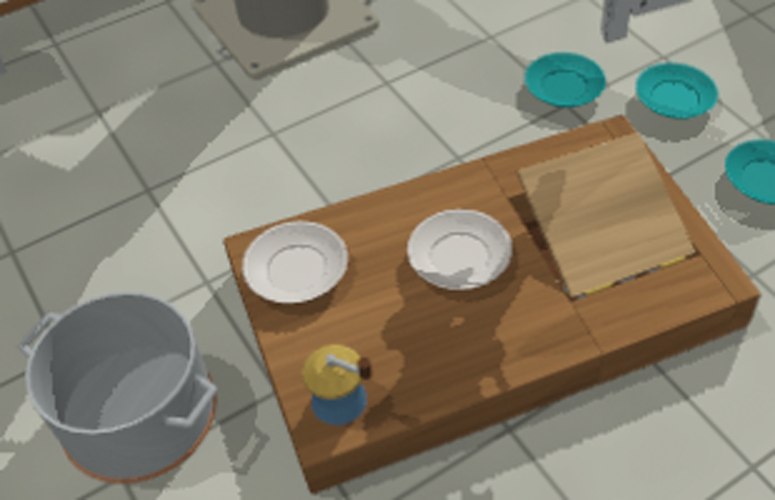

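The lid stands ajar (front edge (515,170) to (645,130) is raised; slope 0.406, so about 0.385 rad). The saucer (460,250) lies flat on the board, and the other saucer (295,262), grinder (335,385) and pot (120,385) look unmoved. The arm is clear, so I'm handing in.

```bash
python3 -c "
from station import *
print(finish_job())"
```

```text
the job is handed in; nothing more can be done
None
```

The saucer is off the lid and the lid stands ajar. I handed the job in at about 12 s; it reported no verdict.

I pushed the white saucer off the lid along the board's -y with two open fingertips. I then pressed the lid's front edge in about 7 mm by depth (about 5 N) with the fingers closed, let go and backed off.

Last checks:
- **Saucer:** it stands flat, about 0.164 m from the lid opening's centre along -y, against the 0.13 m needed. The scene and side cameras agree on its place within 1 mm.
- **Lid:** about 0.385 rad from a plane fit to the depth image, against the 0.3 rad needed.
- **Other saucer:** its measured place changed by less than 1 mm.
- **Grinder and pot:** they look unmoved, but I checked them only by eye in the last picture.
- **Arm:** about 0.3 m up, with no contact force beyond noise.

No final check failed. My first board fit was off by up to 7 mm because I took the lid's corners for those of the opening. Measuring the uncovered lid again gave a press point within about 1 mm of the one from that fit. One move call was refused before any motion because its rows lacked wx and wy.

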